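# Stand the reference picture on its kickstand

## Task

The framed reference picture lies face down on the painting table. Unfold the hinged wooden leg on its back fully to its stop, then gently stand the picture upright on its bottom edge and the leg, about where it lies (bottom edge within 12 cm of where it was) and with its face towards the robot's side of the table. Let go of it, and leave the dish, the jar and the inkstone where they are.

Things in the scene. Friction and masses are not known exactly. Their poses are not given: they have to be found in the camera images.
- board: Wood-framed picture, 0.5 kg, a panel 130 mm from top to bottom edge, 170 mm wide, 18 mm thick, lying face down. Origin: centre of its picture face (on the table at the start). +x runs from top edge (x = -65 mm) to bottom edge (+65 mm), y along the width, z out of its back (up at the start). At the start +x points away from the robot within 30 deg: handle near, bottom edge far.
- board_center (a point): Centre of the panel, half-way through its thickness. Axes as board. Raising the handle and turning the panel about its bottom edge by 90 degrees and then about 20 more makes it face the robot and lean back, away from the robot, on the open leg.
- board_handle (a point): Middle of the rigid round carrying bar, 14 mm in diameter, along the board's y beyond the top edge, at board x = -110 mm, z = 11 mm: a 38 mm gap between bar and panel, 4 mm under the bar while lying; 98 mm of bar free between its two arms. The panel can turn about the bar between the fingers. Standing, it is about 165 mm above the table. Axes as board.
- board_bottom (a point): Middle of the back-side edge of the bottom (board x = +65 mm, z = 18 mm): the edge the panel rests on when it leans back on its leg. Axes as board.
- leg (a joint): Angle of the kickstand leg, rad: 0 folded flat on the back, 0.733 (42 degrees) fully unfolded at its stop. A stiff hinge (0.04 N m of friction, no spring) keeps it where it is left. It unfolds by raising its free end off the back, turning about the board's -y through leg_hinge. Standing on it presses it against the stop.
- leg_hinge (a point): Hinge axis of the leg, along the board's y, at board x = -27 mm, z = 26 mm (8 mm off the back). It turns with the leg.
- leg_foot (a point): Centre of the rounded foot (7 mm radius) at the leg's free end, 83 mm from the hinge axis. The leg: a straight wooden bar 20 mm wide (along y), 14 mm thick, on the panel's centre line, its underside 1 mm off the back when folded, its foot then near the bottom edge. x of this point points from hinge to foot. Standing, the foot is about 70 mm behind the bottom edge.
- painter (a point): Fixed, unmarked point on the table top straight ahead of the robot, 430 mm from its base axis: where the viewer works. The picture must finally face this side.
- dish: Bystander: white ceramic paint dish, 84 mm across, 28 mm high, origin under its centre.
- jar: Bystander: blue ceramic water cup, 72 mm across, 85 mm high, origin under its centre.
- inkstone: Bystander: flat dark ink stone, 100 x 70 x 16 mm, origin under its centre.

How it is judged:
On the way:
1. the leg is unfolded to its stop, the picture not yet stood up (value of joint leg above 0.62 rad and angle between board_center's own z axis and vertical below 1.6 rad), for 0.2 s.
At the end, for the whole second after the job is handed in: Leg open at least 0.62 rad; picture at rest on its bottom edge (board_bottom under 12 mm) and leg (foot centre under 16 mm), leaning back 12 to 30 deg, level in width within 7 deg, bottom edge within 120 mm of its start, painter point 20 mm or more in front of its face (value of joint leg above 0.62 rad and angle between board_center's own z axis and vertical between 1.78 and 2.1 rad and angle between board_handle's own y axis and vertical between 1.45 and 1.69 rad and height (world z) of board_bottom below 0.012 m and height (world z) of leg_foot below 0.016 m and distance of board_bottom from where it was at the start of the episode below 0.12 m and z of painter in the frame of board_center below -0.02 m and linear speed of board below 0.02 m/s and angular speed of board below 0.1 rad/s); the robot touches nothing.
It fails at once if the dish is moved by more than 30 mm (distance of dish from where it was at the start of the episode above 0.03 m).
It fails at once if the jar is moved by more than 30 mm (distance of jar from where it was at the start of the episode above 0.03 m).
It fails at once if the inkstone is moved by more than 30 mm (distance of inkstone from where it was at the start of the episode above 0.03 m).
It fails at once if the picture is slammed or dropped (its panel moves faster than 0.7 m/s) (linear speed of board above 0.7 m/s).
It also fails if it takes over 61 s, if anything falls off the work surface, if the arm or the gripper's body presses on something with over 40 N, if the wrist force passes 120 N, or if a joint passes its speed limit or range.

## Robot

A 6-joint arm with a two-finger parallel gripper is mounted at the origin on the work surface. World frame = base frame: x ahead of the robot, y to its left, z up, the work surface at z = 0. Lengths are in m, angles in rad, forces in N, time in s.
With the tool pointing down it reaches from about 0.225 to 0.875 m from the base axis. Payload 3.4 kg.
Tool frame: the origin (TCP) lies between the finger pads; the fingertips stand 8 mm ahead of it and the grasp point (between the pads) lies 11 mm behind it; z points along the fingers, y is the line along which they close (so a half turn about z gives the same grasp; the last joint's range is limited). The gripper opens to 85 mm and grips with 20 to 120 N. Pads are 22 mm wide; open, the fingers measure 114 mm over their backs; the gripper's body (76 mm by 85 mm) begins 54 mm behind the grasp point. The pads swing forward as they close: fully open they stand 13 mm farther back than shut.
Start: joints at [-1.381, 0.276, 1.505, -0, 1.361, -0.121], TCP at [0.176, -0.547, 0.239] pointing down, gripper open.
Joint ranges: [-2.89, 2.89], [-0.75, 2.08], [0.22, 2.7], [-1.18, 4.32], [0.11, 2.71], [-2.7, 2.7]. Speed limits (rad/s): [2.57, 2.57, 3.14, 3.14, 3.14, 3.14].

## Interface

Orientations are given as a unit quaternion [w, x, y, z].
In Python, from rig import manip gives the robot as it stands.
- The arm moves only by the tool move_arm, never from a script. Its argument "deltas" is a list that holds one entry, the list of rows, each a list of 5 numbers: the shift along the tool's x, y, z normalised to -1 to 1, where 1 is 80 cm, then the turn about the tool's z normalised to -1 to 1, where 1 is 120 degrees, then the closure, from -1 (fully open) to 1 (shut). In form: [[[tx, ty, tz, twist, grip], ...]]. A call has 1 to 12 rows; each row is the pose to reach, as a shift and turn from the pose commanded when the call began, along the tool's axes at that moment; what a row does not reach only later rows make up. A row lasts 1/10 s, in which the tool goes at most 50 mm and 8.59 degrees, less where a joint would pass 70% of its speed; a pose out of reach is approached as far as the arm can. A call with a number of a shift or a turn outside -1 to 1 is refused whole. A call with a gripper value outside its range is refused whole. The fingers move at their own pace and stop on an object; "squeeze" is the grip in N (left out, the last holds). Time passes only in rows, so rows that repeat a pose let the fingers close. It gives the time, the measured TCP pose, the force, the opening and the grip force at its end, in the units of the state.
- manip.get_state(): the state, without advancing time (a new reading comes with each control period).
- manip.get_image(name): name is "side" or "top" or "wrist"; returns the picture (480x640x3 uint8, red, green, blue); there is no depth.
- manip.camera_params(name): a dict with "fx", "fy", "cx", "cy" (pixels), "dist" ([k1, k2, p1, p2, k3] as OpenCV has them; the pictures are not rectified), "R" (3x3) and "t" (3): a world point X has camera coordinates R X + t; the wrist camera has in their place "tool_from_camera" (4x4, takes a point from camera to tool coordinates, whose origin is the TCP and whose axes are the flange's). Camera axes: x right, y down, z forward; pixel columns grow to the right and rows downward; lengths in m; the calibration is good to about 2 mm. A picture is of the moment at which its call begins: read the wrist's pose just before it. camera_params takes no time and is no camera call.
- manip.sign_off(): hands the job in; it is judged then, once.
The state is a dict: "clock": time; "qpos": joint angles; "qd": joint speeds; "effort": joint torques, N m; "position": TCP position; "ee_rot": TCP orientation; "contact_force": force on the tool from outside, world axes, zero at the start; "moment": the same for the moment, N m; "width": finger opening in m; "gripper_force": force on a finger pad.
Only numpy, scipy, OpenCV 4.12 (cv2) and the standard library are available. Lean on these libraries where they do the work, as an engineer would, in place of code of your own. Each camera call takes 0.05 s, during which the arm holds its last target. There are 200 camera calls.

## Working session

There is one attempt and no reset: what is moved stays moved. The work goes in short steps, Python scripts to look and compute and a tool call to move; the robot and the scene stay as the last step left them, time stands still between calls to the robot, and variables do not carry over. Pictures are saved under pics/ and viewed, at most 10 in all, crops included, and the job is handed in when it is done.

Besides the shell and the picture viewer there is one more tool, called after "Call:" as name(argument=value, ...) on one line, values as JSON. move_arm: Moves the arm, as the interface text tells. Scaled input: -1 to 1 covers 80 cm each way for a shift and 120 degrees each way for a turn. Its arguments: {"type":"object","properties":{"deltas":{"type":"array","items":{"type":"array","items":{"type":"array","items":{"type":"number","minimum":-1,"maximum":1}}}},"squeeze":{"type":"number"}},"required":["deltas"]}

```bash
mkdir -p pics; ls
python3 - <<'E'
from rig import manip
import cv2,numpy as np
np.set_printoptions(precision=4,suppress=True)
s=manip.get_state();print(s)
for n in("top","side","wrist"):
    im=manip.get_image(n);cv2.imwrite(f"pics/{n}0.png",im[:,:,::-1]);print(n,manip.camera_params(n))
E
```

```text
pics
{'clock': 0.0, 'qpos': array([-1.381 ,  0.2766,  1.5061,  0.    ,  1.3607, -0.121 ]), 'qd': array([ 0.0001, -0.0002, -0.0001,  0.0001,  0.0002,  0.0011]), 'effort': array([  0.0024, -41.6774, -24.5805,  -0.0003,   0.011 ,  -0.    ]), 'position': array([ 0.1757, -0.5469,  0.2384]), 'ee_rot': array([-0.0009,  0.988 ,  0.1548, -0.    ]), 'contact_force': array([ 0.3146, -0.0778,  0.7905]), 'moment': array([-0.0273, -0.036 , -0.0236]), 'gripper_force': 0.0, 'width': 0.08550657842152562}
top {'fx': 596.3203629548066, 'fy': 596.3203629548066, 'cx': 324.5772131443447, 'cy': 223.87068762618117, 'dist': array([-0.0988,  0.    ,  0.    ,  0.    ,  0.    ]), 'R': array([[ 0.0201, -0.9997,  0.0129],
       [-0.9917, -0.0215, -0.1264],
       [ 0.1266, -0.0102, -0.9919]]), 't': array([0.0892, 0.5885, 1.25  ])}
side {'fx': 468.50968360831, 'fy': 468.50968360831, 'cx': 319.2762255683469, 'cy': 232.06858465608062, 'dist': array([-0.0114,  0.    ,  0.    ,  0.    ,  0.    ]), 'R': array([[-0.9735, -0.2281,  0.0162],
       [-0.1854,  0.7458, -0.6398],
       [ 0.1339, -0.6259, -0.7683]]), 't': array([0.6121, 0.0595, 1.0823])}
wrist {'fx': 373.42466171243, 'fy': 373.42466171243, 'cx': 313.5510462647562, 'cy': 237.12326392941284, 'dist': array([-0.0005,  0.    ,  0.    ,  0.    ,  0.    ]), 'tool_from_camera': array([[-0.0011, -0.9476, -0.3193,  0.0823],
       [ 1.    , -0.0007, -0.0015,  0.0015],
       [ 0.0012, -0.3193,  0.9476, -0.135 ],
       [ 0.    ,  0.    ,  0.    ,  1.    ]])}
```

View pics/top0.png

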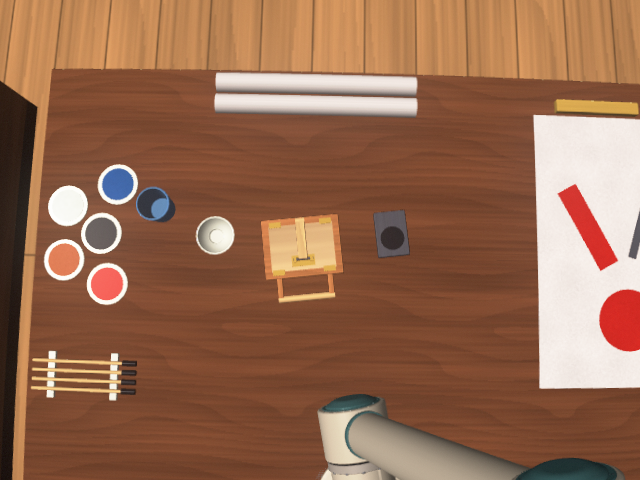

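View pics/side0.png

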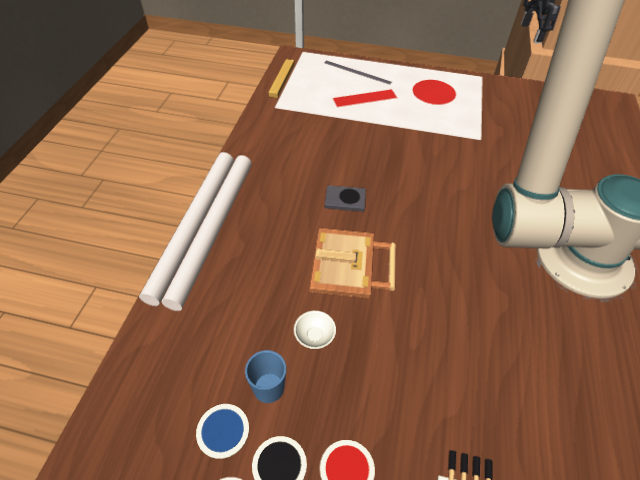

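The top view shows the board with corners near (262,221), (338,214), (343,271) and (267,278). Its handle bar runs from (279,299) to (334,295), and the leg lies along column ~302, from row 218 to 262. In the side view the dish is at about (315,330), the inkstone at (345,198), and the board lies between them.

```bash
cat > h.py <<'E'
from rig import manip
import cv2,numpy as np
from scipy.spatial.transform import Rotation as Ro
np.set_printoptions(precision=4,suppress=True)
def ray(name,px,z):
    p=manip.camera_params(name)
    K=np.array([[p['fx'],0,p['cx']],[0,p['fy'],p['cy']],[0,0,1]])
    u=cv2.undistortPoints(np.float64(px).reshape(-1,1,2),K,p['dist']).reshape(-1,2)
    R=np.array(p['R']);t=np.array(p['t'])
    d=np.c_[u,np.ones(len(u))]@R; o=-R.T@t
    return o+d*((z-o[2])/d[:,2])[:,None]
def rot(s=None):
    q=(s or manip.get_state())['ee_rot'];return Ro.from_quat([q[1],q[2],q[3],q[0]]).as_matrix()
def go(target,yaw_y=None):
    """print shift in move units to reach target; yaw_y: wanted direction of tool y in world"""
    s=manip.get_state();R=rot(s);d=R.T@(np.array(target)-s['position'])
    print('units',(d/0.8).round(4),'dist',np.linalg.norm(d))
    if yaw_y is not None:
        v=R.T@np.r_[yaw_y,0.]; a=np.degrees(np.arctan2(v[1],v[0]))-90
        a=(a+90)%180-90; print('twist deg',a,'units',a/120,'q6',s['qpos'][5])
E
python3 - <<'E'
from h import *
im=cv2.imread('pics/top0.png');roi=im[200:315,245:358]
hsv=cv2.cvtColor(roi,cv2.COLOR_BGR2HSV)
m=((hsv[...,2]>150)&(hsv[...,1]>60)).astype(np.uint8)
cs,_=cv2.findContours(m,cv2.RETR_EXTERNAL,cv2.CHAIN_APPROX_NONE)
c=max(cs,key=cv2.contourArea)
panel=cv2.morphologyEx(cv2.drawContours(np.zeros_like(m),[c],-1,1,-1)*m,cv2.MORPH_CLOSE,np.ones((5,5)))
panel=cv2.morphologyEx(panel,cv2.MORPH_OPEN,np.ones((15,15)))
c2=max(cv2.findContours(panel,cv2.RETR_EXTERNAL,cv2.CHAIN_APPROX_NONE)[0],key=cv2.contourArea)
px=c2.reshape(-1,2)+[245,200]
w=ray('top',px,.018)
r=cv2.minAreaRect((w[:,:2]*1000).astype(np.float32));print('panel',r);print(cv2.boxPoints(r))
o=np.argwhere((m>0)&(panel==0))[:,::-1]+[245,200];o=o[o[:,1]>284]
wb=ray('top',o,.016)
# bar: rows of farthest along -x of board
pb=wb[:,:2]*1000
print('handle area',pb.min(0),pb.max(0))
rb=ray('top',[[279,299],[334,295],[302,219],[303,258]],.018);print(rb)
print('leg',ray('top',[[301,219],[303,262]],.033))
for n,uv,z in(('dish',[215,235],.02),('stone',[392,233],.016)):print(n,ray('top',[uv],z))
print('side',ray('side',[[318,230],[373,234],[371,297],[311,291],[393,243],[391,289]],.018))
E
```

```text
panel ((539.073486328125, 150.8123016357422), (129.58912658691406, 168.86801147460938), 6.798593044281006)
[[464.7393 226.9823]
 [484.7298  59.3016]
 [613.4077  74.6423]
 [593.4172 242.323 ]]
handle area [417.0035  75.5139] [456.0684 201.5723]
[[0.4235 0.1963 0.018 ]
 [0.4345 0.0778 0.018 ]
 [0.5986 0.1509 0.018 ]
 [0.5132 0.1466 0.018 ]]
leg [[0.5966 0.1527 0.033 ]
 [0.5035 0.146  0.033 ]]
dish [[0.559 0.34  0.02 ]]
stone [[ 0.5722 -0.0471  0.016 ]]
side [[0.613  0.0815 0.018 ]
 [0.4855 0.0623 0.018 ]
 [0.4626 0.2336 0.018 ]
 [0.5886 0.2491 0.018 ]
 [0.4365 0.0778 0.018 ]
 [0.4243 0.2037 0.018 ]]
```

Run:
```python
from h import *
go([.586,.157,.15],[-.118,.993])
```

```text
units [ 0.7574 -0.6809  0.1119] dist 0.8196736544721078
twist deg 11.030788050749436 units 0.0919232337562453 q6 -0.12099450784250977
```

Call:
move_arm(deltas=[[[0.757,-0.681,0,0.092,-1],[0.757,-0.681,0,0.092,-1],[0.757,-0.681,0,0.092,-1],[0.757,-0.681,0,0.092,-1],[0.757,-0.681,0,0.092,-1],[0.757,-0.681,0,0.092,-1],[0.757,-0.681,0,0.092,-1],[0.757,-0.681,0,0.092,-1],[0.757,-0.681,0,0.092,-1],[0.757,-0.681,0,0.092,-1],[0.757,-0.681,0,0.092,-1],[0.757,-0.681,0,0.092,-1]]], squeeze=20)

```text
clock: 1.35
position: [0.4784, -0.027, 0.2393]
ee_rot: [0.0, 0.998, 0.059, 0.0]
contact_force: [0.7, -1.1, -0.4]
width: 0.0857
gripper_force: 0.0
```

Run:
```python
from h import *
go([.586,.157,.15],[-.118,.993])
```

```text
units [ 0.1608 -0.2125  0.1115] dist 0.2310928712643579
twist deg 0.010223360391847791 units 8.519466993206493e-05 q6 1.2510447824342692
```

Call:
move_arm(deltas=[[[0.161,-0.212,0.05,0,-1],[0.161,-0.212,0.1,0,-1],[0.161,-0.212,0.11,0,-1],[0.161,-0.212,0.11,0,-1],[0.161,-0.212,0.11,0,-1],[0.161,-0.212,0.11,0,-1],[0.161,-0.212,0.11,0,-1],[0.161,-0.212,0.11,0,-1]]])

```text
clock: 2.15
position: [0.5854, 0.1538, 0.1517]
ee_rot: [0.0, 0.998, 0.059, 0.0]
contact_force: [-0.8, 0.2, 0.5]
width: 0.0853
gripper_force: 0.0
```

Run:
```python
from h import *
s=manip.get_state();print(s['position'],s['qpos'])
cv2.imwrite('pics/w1.png',manip.get_image('wrist')[:,:,::-1])
```

```text
[0.5854 0.1538 0.1517] [ 0.1423  0.3797  1.5744 -0.0007  1.1876  1.5957]
```

View pics/w1.png

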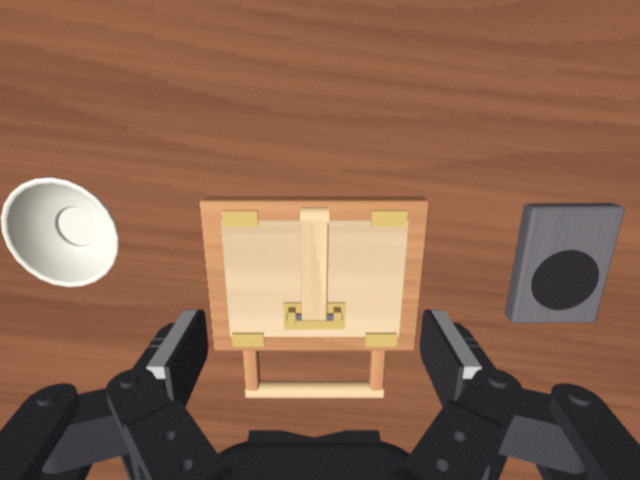

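The wrist view shows the leg upright at column 314, with its free end at row ~209. The bar is at row 390, columns 246–383. The yaw is well aligned.

Run:
```python
from h import *
s=manip.get_state();R=rot(s);p=manip.camera_params('wrist');T=np.array(p['tool_from_camera'])
def w(px,z):
    v=np.array([(px[0]-p['cx'])/p['fx'],(px[1]-p['cy'])/p['fy'],1]);d=R@T[:3,:3]@v;o=R@T[:3,3]+s['position'];return o+d*(z-o[2])/d[2]
for n,px,z in[('foot tip',(314,209),.033),('hinge end leg',(314,320),.033),('bar',(314.5,390),.015),('barL',(246,390),.015),('barR',(383,390),.015),('c1',(201,199),.018),('c2',(427,199),.018),('c3',(214,350),.018),('c4',(415,350),.018)]:print(n,w(px,z))
print(R)
```

```text
foot tip [0.6034 0.1542 0.033 ]
hinge end leg [0.5153 0.1439 0.033 ]
bar [0.4339 0.1339 0.015 ]
barL [0.4268 0.1946 0.015 ]
barR [0.441  0.0732 0.015 ]
c1 [0.5975 0.2371 0.018 ]
c2 [0.6167 0.0721 0.018 ]
c3 [0.4678 0.2236 0.018 ]
c4 [0.4875 0.0546 0.018 ]
[[ 0.9932  0.1168  0.0008]
 [ 0.1168 -0.9932 -0.0004]
 [ 0.0007  0.0005 -1.    ]]
```

Call:
move_arm(deltas=[[[0.008,0.0024,0.05,0,-1],[0.008,0.0024,0.1,0,-1],[0.008,0.0024,0.135,0,-1],[0.008,0.0024,0.15,0,-0.5],[0.008,0.0024,0.15,0,0],[0.008,0.0024,0.15,0,0.5],[0.008,0.0024,0.15,0,1],[0.008,0.0024,0.15,0,1],[0.008,0.0024,0.15,0,1],[0.008,0.0024,0.15,0,1],[0.008,0.0024,0.15,0,1]]], squeeze=20)

```text
clock: 3.3
position: [0.5937, 0.1537, 0.0321]
ee_rot: [-0.0, 0.998, 0.059, 0.002]
contact_force: [3.1, 1.7, 3.1]
width: 0.0194
gripper_force: 26.0
```

Call:
move_arm(deltas=[[[-0.0004,0,-0.0086,0,1],[-0.0015,0,-0.0171,0,1],[-0.0034,0,-0.0256,0,1],[-0.006,0,-0.0338,0,1],[-0.0093,0,-0.0417,0,1],[-0.0132,0,-0.0494,0,1],[-0.0179,0,-0.0566,0,1],[-0.0231,0,-0.0635,0,1],[-0.026,0,-0.0665,0,1],[-0.0277,0,-0.0686,0,1],[-0.0277,0,-0.0686,0,1],[-0.0277,0,-0.0686,0,1]]])

```text
clock: 4.5
position: [0.5704, 0.1508, 0.0862]
ee_rot: [0.0, 0.998, 0.059, -0.0]
contact_force: [-1.1, -0.2, -2.7]
width: 0.0192
gripper_force: 22.0
```

Run:
```python
from h import *
im=manip.get_image('side')[:,:,::-1];cv2.imwrite('pics/s2.png',cv2.resize(im[150:350,220:480],(780,600)))
```

```text
(no output)
```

View pics/s2.png

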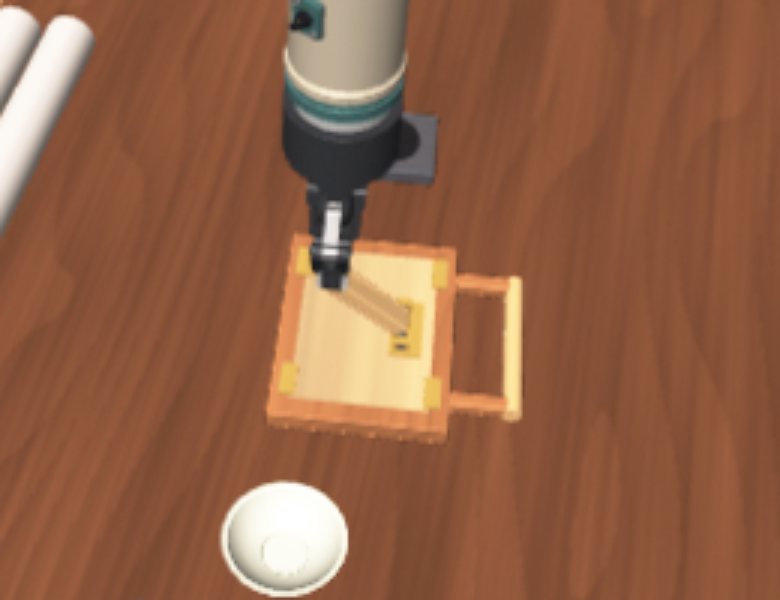

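The leg is raised (crop: from hinge plate (405,325) up to the fingers (330,270)) and the panel still lies on the table. I'll nudge the leg a little further to be sure it reaches the stop.

Call:
move_arm(deltas=[[[-0.0025,0,-0.002,0,1],[-0.005,0,-0.004,0,1],[-0.005,0,-0.004,0,1]]])

```text
clock: 4.85
position: [0.567, 0.1504, 0.0898]
ee_rot: [-0.0, 0.998, 0.059, 0.001]
contact_force: [2.0, -0.2, -4.3]
width: 0.0194
gripper_force: 21.5
```

Call:
move_arm(deltas=[[[0.003,0,0.003,0,1],[0.005,0,0.004,0,1],[0.005,0,0.004,0,0.4],[0.005,0,0.004,0,0],[0.005,0,0.004,0,0],[0.005,0,-0.03,0,0],[0.005,0,-0.08,0,0],[0.005,0,-0.13,0,0],[-0.05,0,-0.13,0,0],[-0.11,0,-0.13,0,0],[-0.14,0,-0.13,0,0],[-0.14,0,-0.13,0,0]]])

```text
clock: 6.05
position: [0.451, 0.1368, 0.1938]
ee_rot: [0.0, 0.998, 0.059, -0.001]
contact_force: [0.3, -0.2, -0.3]
width: 0.0427
gripper_force: 0.0
```

Run:
```python
from h import *
s=manip.get_state();print(s['position'])
cv2.imwrite('pics/w3.png',manip.get_image('wrist')[:,:,::-1])
go([.434,.134,.1],[.9932,.1168])
```

```text
[0.451  0.1368 0.1938]
units [-0.0253  0.0009  0.1176] dist 0.09621245370854588
twist deg -89.92266767638237 units -0.7493555639698531 q6 1.5989198166514937
```

View pics/w3.png

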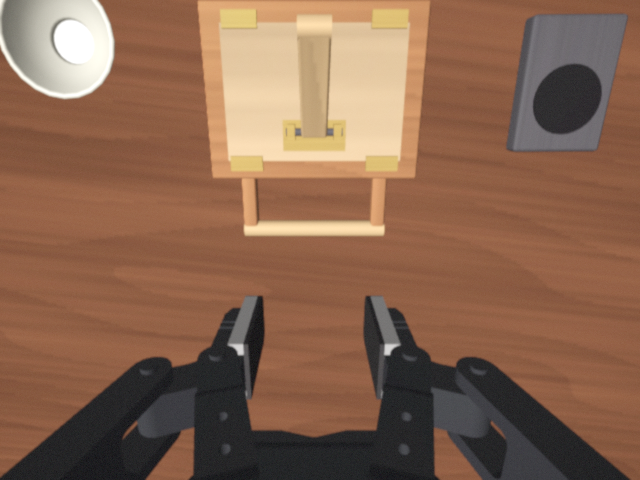

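The leg stays open, with its foot at (315,25), the hinge at (314,133) and the bar at row 228, columns 244–384.

Run:
```python
from h import *
s=manip.get_state();R=rot(s);p=manip.camera_params('wrist');T=np.array(p['tool_from_camera'])
def w(px,z):
    v=np.array([(px[0]-p['cx'])/p['fx'],(px[1]-p['cy'])/p['fy'],1]);d=R@T[:3,:3]@v;o=R@T[:3,3]+s['position'];return o+d*(z-o[2])/d[2]
b=w((314,228.5),.013);print(b,w((314,178),.018),w((200,1),.018),w((428,1),.018))
go([b[0],b[1],.09],[.9932,.1168])
```

```text
[0.4384 0.1339 0.013 ] [0.4838 0.1393 0.018 ] [0.6018 0.2365 0.018 ] [0.6211 0.0723 0.018 ]
units [-0.0198  0.0017  0.1301] dist 0.10527441288691078
twist deg -89.92266767638237 units -0.7493555639698531 q6 1.5989198166514937
```

Call:
move_arm(deltas=[[[-0.018,0.0017,0.02,-0.07,0.3],[-0.018,0.0017,0.04,-0.14,0.3],[-0.018,0.0017,0.06,-0.21,0.3],[-0.018,0.0017,0.08,-0.28,0.3],[-0.018,0.0017,0.1,-0.35,0.3],[-0.018,0.0017,0.12,-0.42,0.3],[-0.018,0.0017,0.13,-0.49,0.3],[-0.018,0.0017,0.13,-0.56,0.3],[-0.018,0.0017,0.13,-0.63,0.3],[-0.018,0.0017,0.13,-0.7,0.3],[-0.018,0.0017,0.13,-0.749,0.3],[-0.018,0.0017,0.13,-0.749,0.3]]])

```text
clock: 7.3
position: [0.4428, 0.1343, 0.0893]
ee_rot: [0.001, 0.665, 0.747, 0.001]
contact_force: [-0.3, -0.4, 0.4]
width: 0.0301
gripper_force: 0.0
```

Run:
```python
from h import *
s=manip.get_state();print(s['position'],s['width'],s['qpos'])
go([.4375,.1339,.012],[.9932,.1168]);print(rot(s))
```

```text
[0.4428 0.1343 0.0893] 0.030051793632077772 [ 0.144   0.2508  1.9634 -0.0002  0.9259  0.0284]
units [ 0.0003 -0.0068  0.0967] dist 0.07752527763566738
twist deg -0.0804467479733546 units -0.0006703895664446218 q6 0.02840160354647564
[[-0.1154  0.9933  0.0015]
 [ 0.9933  0.1154  0.0001]
 [-0.0001  0.0015 -1.    ]]
```

Call:
move_arm(deltas=[[[0,-0.0068,0.04,0,0.3],[0,-0.0068,0.075,0,0.3],[0,-0.0068,0.096,0,0.3],[0,-0.0068,0.096,0,0.3],[0,-0.0068,0.096,0,0.5],[0,-0.0068,0.096,0,0.8],[0,-0.0068,0.096,0,1],[0,-0.0068,0.096,0,1],[0,-0.0068,0.096,0,1]]], squeeze=20)

```text
clock: 8.2
position: [0.4362, 0.1335, 0.0132]
ee_rot: [0.001, 0.665, 0.747, 0.001]
contact_force: [-0.2, -1.0, 0.4]
width: 0.0129
gripper_force: 20.6
```

Call:
move_arm(deltas=[[[0,0.002,-0.019,0,1],[0,0.0058,-0.0378,0,1],[0,0.011,-0.0561,0,1],[0,0.0179,-0.074,0,1],[0,0.0263,-0.0911,0,1],[0,0.0361,-0.1075,0,1],[0,0.0475,-0.123,0,1],[0,0.06,-0.1374,0,1],[0,0.0738,-0.1506,0,1],[0,0.0886,-0.1626,0,1],[0,0.1045,-0.1734,0,1],[0,0.1213,-0.1826,0,1]]])

```text
clock: 9.4
position: [0.526, 0.1441, 0.1602]
ee_rot: [-0.004, 0.665, 0.747, -0.005]
contact_force: [-13.7, -2.4, 19.9]
width: 0.0129
gripper_force: 19.5
```

Run:
```python
from h import *
im=manip.get_image('side')[:,:,::-1];cv2.imwrite('pics/s4.png',cv2.resize(im[150:350,220:480],(780,600)))
s=manip.get_state();print(s['position'],s['contact_force'])
```

```text
[0.5299 0.1446 0.1622] [-11.4121  -1.9012  22.7719]
```

View pics/s4.png

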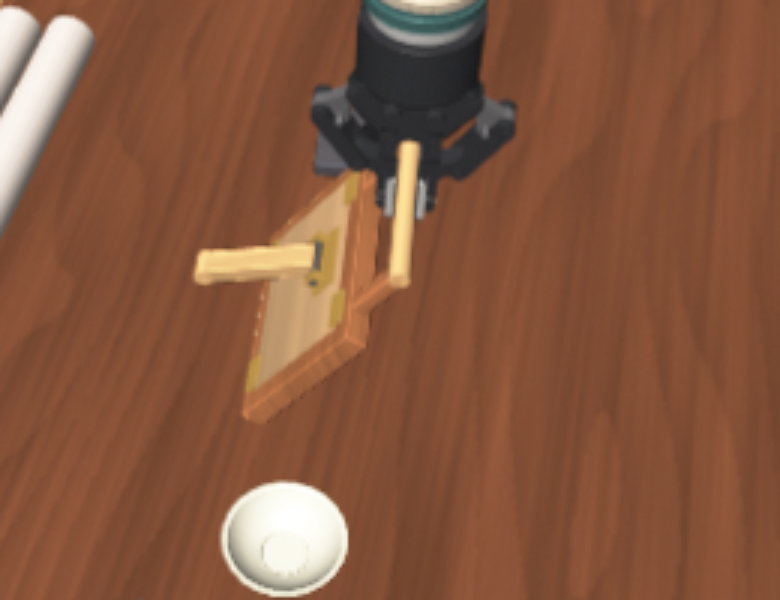

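The panel is up at about 60°, with the bar in the fingers and the leg open. The force reading (about 23 N) shows I'm pressing it down slightly, so I'll add about 4 mm of radius.

Call:
move_arm(deltas=[[[-0.0025,0,-0.0044,0,1],[0,-0.0025,-0.0044,0,1],[0,0.006,-0.0085,0,1],[0,0.0154,-0.0123,0,1]]])

```text
clock: 9.85
position: [0.5423, 0.1458, 0.1692]
ee_rot: [-0.001, 0.665, 0.747, -0.002]
contact_force: [-7.0, -2.4, 11.0]
width: 0.0125
gripper_force: 19.6
```

Call:
move_arm(deltas=[[[0,0.008,-0.0055,0,1],[0,0.0176,-0.0088,0,1],[0,0.027,-0.0113,0,1],[0,0.0369,-0.0135,0,1],[0,0.0465,-0.0152,0,1],[0,0.0564,-0.0166,0,1],[0,0.0564,-0.0166,0,1]]])

```text
clock: 10.55
position: [0.593, 0.1519, 0.1848]
ee_rot: [0.003, 0.665, 0.747, 0.003]
contact_force: [-1.8, 0.1, 12.7]
width: 0.0107
gripper_force: 20.8
```

Run:
```python
from h import *
im=manip.get_image('side')[:,:,::-1];cv2.imwrite('pics/s5.png',cv2.resize(im[150:350,220:480],(780,600)))
s=manip.get_state();print(s['position'],s['contact_force'])
```

```text
[0.5924 0.1519 0.1848] [-2.4446 -0.0289 12.6925]
```

View pics/s5.png

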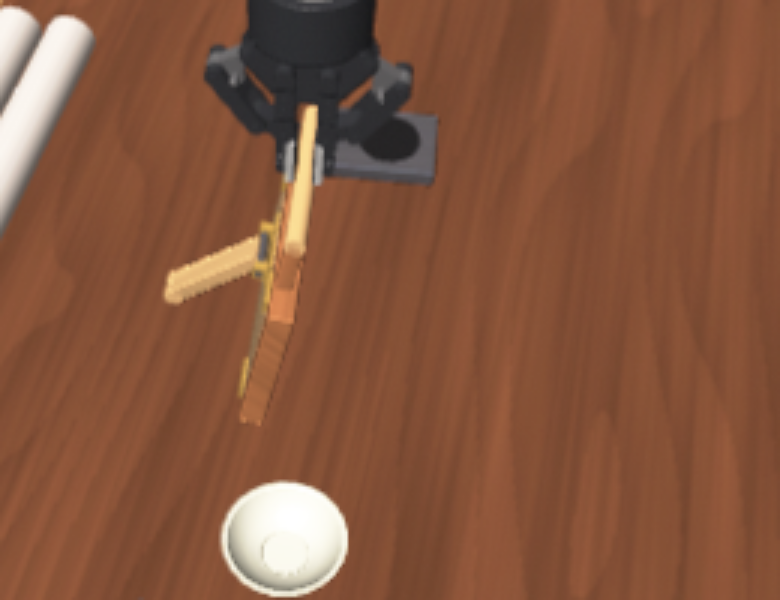

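The panel is near 80° and the leg is open. The bar has slipped towards the fingertips: the opening is 10.7 mm, less than the 14 mm bar. I'll loosen the fingers just enough to cage the bar, and lower 10 mm around it.

Call:
move_arm(deltas=[[[0,0,0.004,0,0.6],[0,0,0.009,0,0.58],[0,0,0.013,0,0.58],[0,0,0.013,0,0.58]]])

```text
clock: 11.0
position: [0.5886, 0.1512, 0.1699]
ee_rot: [-0.001, 0.665, 0.747, -0.001]
contact_force: [-0.1, -0.2, 0.5]
width: 0.0179
gripper_force: 0.1
```

Call:
move_arm(deltas=[[[0,0.01,0,0,0.58],[0,0.019,-0.001,0,0.58],[0,0.029,-0.001,0,0.58],[0,0.0388,-0.001,0,0.58],[0,0.048,-0.001,0,0.58],[0,0.0575,-0.001,0,0.58],[0,0.067,0,0,0.58],[0,0.0763,0.001,0,0.58],[0,0.085,0.0025,0,0.58],[0,0.095,0.0044,0,0.58],[0,0.104,0.007,0,0.58],[0,0.104,0.007,0,0.58]]])

```text
clock: 12.2
position: [0.6729, 0.1611, 0.1653]
ee_rot: [0.0, 0.665, 0.747, 0.0]
contact_force: [1.1, -0.1, -0.6]
width: 0.0178
gripper_force: 0.4
```

Run:
```python
from h import *
im=manip.get_image('side')[:,:,::-1];cv2.imwrite('pics/s6.png',cv2.resize(im[150:350,200:460],(780,600)))
s=manip.get_state();print(s['position'],s['contact_force'])
```

```text
[0.6722 0.161  0.1655] [ 0.6346 -0.2967  0.1331]
```

View pics/s6.png

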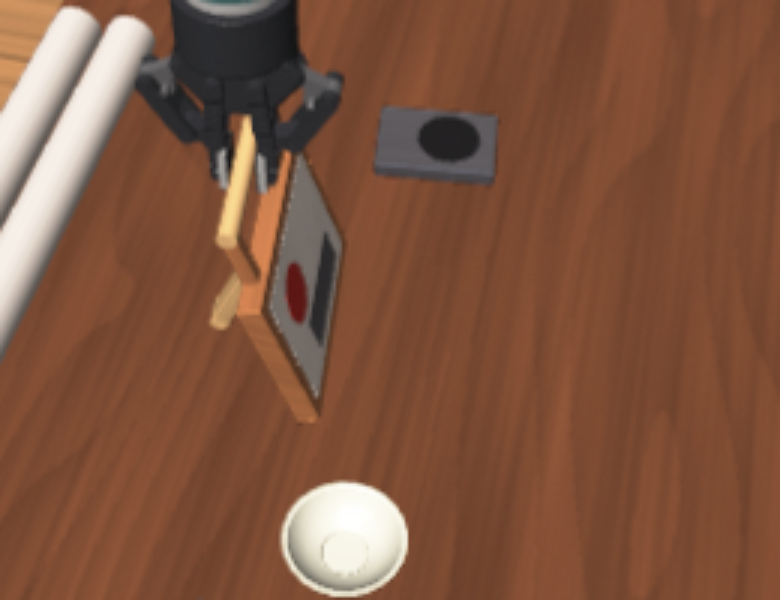

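The panel now leans back with its face towards the robot and the leg behind. A small +x force suggests the far finger is still holding it, so I'll ease forward.

Call:
move_arm(deltas=[[[0,0.004,0.001,0,0.58],[0,0.008,0.002,0,0.58],[0,0.012,0.003,0,0.58],[0,0.0135,0.003,0,0.58],[0,0.0135,0.003,0,0.58],[0,0.0135,0.003,0,0.58]]])

```text
clock: 12.85
position: [0.6822, 0.1622, 0.1633]
ee_rot: [-0.0, 0.665, 0.747, -0.0]
contact_force: [0.5, -0.2, 0.0]
width: 0.0178
gripper_force: 0.0
```

Call:
move_arm(deltas=[[[0,0,0,0,0.5],[0,0,0,0,0.4],[0,0,0,0,0.3],[0,0,0,0,0.3],[0,0,-0.02,0,0.3],[0,0,-0.04,0,0.3],[0,0,-0.08,0,0.3],[0,0,-0.12,0,0.3],[0,0,-0.16,0,0.3],[0,0,-0.16,0,0.3],[0,0,-0.16,0,0.3],[0,0,-0.16,0,0.3]]])

```text
clock: 14.05
position: [0.6817, 0.1621, 0.2898]
ee_rot: [-0.001, 0.665, 0.747, -0.001]
contact_force: [-0.6, -0.5, 0.6]
width: 0.0298
gripper_force: 0.0
```

Run:
```python
from h import *
im=manip.get_image('side')[:,:,::-1]
cv2.imwrite('pics/s7.png',cv2.resize(im[150:350,200:460],(780,600)))
print(manip.get_state()['position'])
```

```text
[0.6816 0.1621 0.2894]
```

View pics/s7.png

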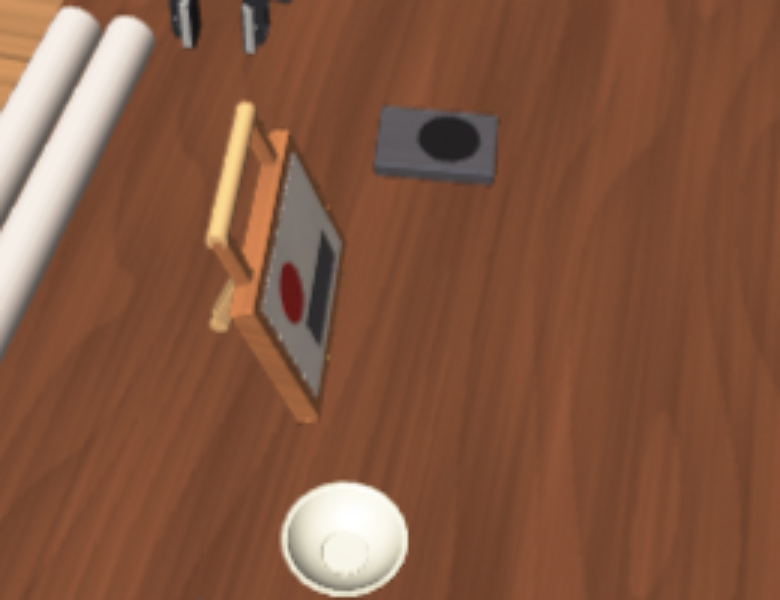

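The panel stands free on its bottom edge and leg, with the gripper clear above and the dish and inkstone unmoved. I'll check the bar's position and hand in if it agrees.

Run:
```python
from h import *
b=ray('side',[[272.3,230],[281.7,185.5]],.168);print(b,np.linalg.norm(b[0]-b[1]))
m=b.mean(0)
if abs(m[0]-.681)<.02 and abs(np.linalg.norm(b[0]-b[1])-.12)<.02: print(manip.sign_off())
```

```text
[[0.6715 0.2259 0.168 ]
 [0.6877 0.1046 0.168 ]] 0.12230839996038066
the job is handed in; nothing more can be done
None
```

The picture now stands on its bottom edge and open leg with its face towards the robot, the gripper is clear of it, and the job is handed in (no verdict came back); the dish and inkstone look unmoved, and the arm never went near the jar, though I didn't check it at the end.

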